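# Load the sample vials into the colour-coded tray

## Robot

A 7-joint arm with a two-finger parallel gripper is mounted at the origin on a cart in front of the work surface, level with it; the furniture and walls round the work are solid. World frame = base frame: x ahead of the robot, y to its left, z up, the work surface at z = 0. Lengths are in m, angles in rad, forces in N, time in s.
With the tool pointing down it reaches from about 0.35 to 0.9 m from the base axis. Payload 8.1 kg.
Tool frame: the origin (TCP) lies at the centre of the arm's flange, where the gripper is bolted on; the fingertips stand 178 mm ahead of it and the grasp point (between the pads) lies 159 mm ahead of it; z points along the fingers, y is the line along which they close (so a half turn about z gives the same grasp; the last joint's range is limited). The gripper opens to 92 mm and grips with 3 to 60 N. Pads are 19 mm wide; open, the fingers measure 130 mm over their backs; the gripper's body (75 mm by 190 mm) begins 47 mm behind the grasp point.
Start: joints at [1.13, 0.434, 0.025, 1.573, -0.012, 1.134, -0.075], TCP at [0.207, -0.59, 0.405] pointing down, gripper open.
Joint ranges: [-2.62, 2.62], [-0.44, 2.09], [-1.27, 1.32], [0.08, 2.57], [-1.32, 4.46], [0.12, 2], [-2.74, 2.74]. Speed limits (rad/s): [2.22, 2.22, 3.01, 3.01, 3.14, 3.14, 3.14].

## Interface

Orientations are given as a rotation vector (axis times angle).
In Python, from cell import arm gives the robot as it stands. The module is installed in compiled form; this text tells all that it offers.
- The arm moves only by the shell command python3 -m inch 'ROWS' [FORCE]. ROWS is text: rows parted by semicolons, each of 5 numbers parted by spaces: the shift along the tool's x, y, z in m, then the turn about the tool's z in rad, then the finger opening in m, from 0 to 0.0918. In form: x y z roll fingers; .... A call has 1 to 5 rows; each row is the pose to reach, as a shift and turn from the pose commanded when the call began, along the tool's axes at that moment; what a row does not reach only later rows make up. A row lasts 1/10 s, in which the tool goes at most 50 mm and 8.59 degrees, less where a joint would pass 70% of its speed; a pose out of reach is approached as far as the arm can. A call with a gripper value outside its range is refused whole. The fingers move at their own pace and stop on an object; FORCE is the grip in N (left out, the last holds). Time passes only in rows, so rows that repeat a pose let the fingers close. It gives the time, the measured TCP pose, the force, the opening and the grip force at its end, in the units of the state.
- arm.observe(): the state, without advancing time (a new reading comes with each control period).
- arm.get_image(name): name is "side" or "top"; returns the picture (420x560x3 uint8, red, green, blue); there is no depth.
- arm.get_calibration(name): a dict with "intrinsics" (3x3 intrinsics, pixels), "distortion" ([k1, k2, p1, p2, k3] as OpenCV has them; the pictures are not rectified), "pose" (4x4, takes a point from camera to world coordinates). Camera axes: x right, y up, looking along -z (the intrinsics and any distortion apply to the point x, -y, -z); pixel columns grow to the right and rows downward; lengths in m; the calibration is good to about 2 mm. A picture is of the moment at which its call begins. get_calibration takes no time and is no camera call.
- arm.sign_off(): hands the job in; it is judged then, once.
Trained networks look in the newest picture that a camera, given by its name, has taken for a name from the list of things; names that differ only in an ending like _2 or _b are one class to them, and where a whole thing is asked for, a point or a joint stands for the part that bears it (a point fixed in the world has none). Each returns a list of dicts, best first, with "conf" (0 to 1); they miss things now and then, are a little off and sometimes report something else, mostly with a low value. They report only what shows in the picture. A call takes as long as a camera call. They do not tell look-alikes from the thing itself.
- arm.look_for(camera, query): "point" ([row, column] in pixels, amid what is visible of it).
- arm.silhouettes(camera, query): "region" (420x560 bool, what is visible of it) and "point" ([row, column] in pixels, amid what is visible of it).
- arm.place_of(camera, query): "point" ([row, column] in pixels: a listed point, or the origin of a listed thing).
The state is a dict: "clock": time; "joints": joint angles; "dq": joint speeds; "joint_efforts": joint torques, N m; "position": TCP position; "ee_rot": TCP orientation; "force": force on the tool from outside, world axes, zero at the start; "ft_torque": the same for the moment, N m; "width": opening from 0.0 (shut) to 1.0 (fully open); "gripper_force": force on a finger pad.
Only numpy, scipy, OpenCV 4.12 (cv2) and the standard library are available. Lean on these libraries where they do the work, as an engineer would, in place of code of your own. Each camera call takes 0.05 s, during which the arm holds its last target. There are 200 camera calls.

## Task

Gather the four full-size sample vials into the white tray, each upright on the floor of a well of its cap's colour: the two red-capped vials in the two red wells, the two black-capped ones in the two black wells. Leave the two short vials with pale caps standing where they are on the bench.

Things in the scene. Friction and masses are not known exactly. Their poses are not given: they have to be found in the camera images.
- vial_black_1: full-size sample vial with a black screw cap, standing upright on the bench: clear body 30 mm across, 50 mm tall over all, cap 26 mm across on the top 10 mm. Origin: centre of its underside, z up along the vial. The two black-capped vials are alike and interchangeable. Boxy instruments 175 mm high stand close behind and to the right: cross them high.
- vial_black_2: full-size sample vial with a black screw cap, standing upright on the bench: clear body 30 mm across, 50 mm tall over all, cap 26 mm across on the top 10 mm. Origin: centre of its underside, z up along the vial. The two black-capped vials are alike and interchangeable. Boxy instruments 175 mm high stand close behind and to the right: cross them high.
- vial_red_1: full-size sample vial with a red screw cap, standing upright on the bench: clear body 30 mm across, 50 mm tall over all, cap 26 mm across on the top 10 mm. Origin: centre of its underside, z up along the vial. The two red-capped vials are alike and interchangeable. Boxy instruments 175 mm high stand close behind and to the right: cross them high.
- vial_red_2: full-size sample vial with a red screw cap, standing upright on the bench: clear body 30 mm across, 50 mm tall over all, cap 26 mm across on the top 10 mm. Origin: centre of its underside, z up along the vial. The two red-capped vials are alike and interchangeable. Boxy instruments 175 mm high stand close behind and to the right: cross them high.
- vial_pale_1: look-alike that stays: short vial with a pale (off-white) cap, 27 mm across, 40 mm tall, standing upright among the others. Origin: centre of its underside, z up.
- vial_pale_2: look-alike that stays: short vial with a pale (off-white) cap, 27 mm across, 40 mm tall, standing upright among the others. Origin: centre of its underside, z up.
- well_red_1: red round well cup, one of four (2 red, 2 black, places vary) in a square, centres 64 mm apart, in a low white tray fixed to the bench: outside 55 mm across, inside 46, 20 mm high, floor 3 mm thick. Origin: centre of its underside, 4 mm above the bench, z up; a vial in it has its underside 3 mm above this origin. The red wells are alike. Tray: 152 mm square, 12 mm high, with two side lugs.
- well_red_2: red round well cup, one of four (2 red, 2 black, places vary) in a square, centres 64 mm apart, in a low white tray fixed to the bench: outside 55 mm across, inside 46, 20 mm high, floor 3 mm thick. Origin: centre of its underside, 4 mm above the bench, z up; a vial in it has its underside 3 mm above this origin. The red wells are alike. Tray: 152 mm square, 12 mm high, with two side lugs.
- well_black_1: black round well cup, one of four (2 red, 2 black, places vary) in a square, centres 64 mm apart, in a low white tray fixed to the bench: outside 55 mm across, inside 46, 20 mm high, floor 3 mm thick. Origin: centre of its underside, 4 mm above the bench, z up; a vial in it has its underside 3 mm above this origin. The black wells are alike. Tray: 152 mm square, 12 mm high, with two side lugs.
- well_black_2: black round well cup, one of four (2 red, 2 black, places vary) in a square, centres 64 mm apart, in a low white tray fixed to the bench: outside 55 mm across, inside 46, 20 mm high, floor 3 mm thick. Origin: centre of its underside, 4 mm above the bench, z up; a vial in it has its underside 3 mm above this origin. The black wells are alike. Tray: 152 mm square, 12 mm high, with two side lugs.
Mind the look-alikes: they are no part of the job. What is shaped like the vial_pale_2 but yellow is not meant.

How it is judged:
By the outcome, as a careful person would: the job done as asked, in the order asked, and still so for the second after the job is handed in, with the robot touching nothing.
It also fails if it takes over 112 s, if anything falls off the work surface, if the arm or the gripper's body presses on something with over 40 N, if the wrist force passes 120 N, or if a joint passes its speed limit or range.

## Working session

There is one attempt and no reset: what is moved stays moved. The work goes in short steps, Python scripts to look and compute and a shell command to move; the robot and the scene stay as the last step left them, time stands still between calls to the robot, and variables do not carry over. Pictures are saved under pics/ and viewed, at most 14 in all, crops included, and the job is handed in when it is done.

```bash
mkdir -p pics
cat > h.py <<'E'
import numpy as np, cv2
from cell import arm
def ray(cam,p):
    c=arm.get_calibration(cam);K=np.array(c["intrinsics"],float);D=np.array(c["distortion"],float);T=np.array(c["pose"])
    u=cv2.undistortPoints(np.array([[[p[1],p[0]]]],float),K,D)[0,0]
    return T[:3,3],T[:3,:3]@np.array([u[0],-u[1],-1.])
def at(cam,p,z):
    o,d=ray(cam,p);return (o+d*(z-o[2])/d[2])[:2]
def px(cam,P):
    c=arm.get_calibration(cam);T=np.array(c["pose"]);q=T[:3,:3].T@(np.array(P)-T[:3,3])
    a,_=cv2.projectPoints(np.array([[q[0],-q[1],-q[2]]]),np.zeros(3),np.zeros(3),np.array(c["intrinsics"],float),np.array(c["distortion"],float));return a[0,0][::-1]
def save(cam,n):
    im=arm.get_image(cam);cv2.imwrite(f"pics/{n}.png",im[:,:,::-1]);return im
E
python3 - <<'E'
from h import *
np.set_printoptions(precision=3,suppress=True)
for c in("top","side"):
    save(c,c+"0"); print(c,arm.get_calibration(c)["pose"][:3])
    for q in("vial_black_1","vial_red_1","vial_pale_1","well_red_1","well_black_1"):
        for r in arm.place_of(c,q): print(q,round(r["conf"],2),np.round(r["point"]),at(c,r["point"],0.004 if "well" in q else 0))
o=arm.observe();print(o)
E
```

```text
top [[ 0.014  0.994 -0.11   0.39 ]
 [-1.     0.014  0.002  0.036]
 [ 0.004  0.11   0.994  1.083]]
vial_black_1 0.72 [223. 382.] [ 0.48  -0.188]
vial_black_1 0.53 [199. 347.] [ 0.529 -0.116]
vial_red_1 0.68 [206. 293.] [ 0.511 -0.004]
vial_red_1 0.48 [223. 264.] [0.477 0.054]
vial_pale_1 0.67 [252. 297.] [ 0.418 -0.014]
vial_pale_1 0.6 [256. 354.] [ 0.412 -0.131]
vial_pale_1 0.57 [229. 326.] [ 0.467 -0.073]
vial_pale_1 0.51 [203. 414.] [ 0.523 -0.255]
well_red_1 0.78 [188. 174.] [0.547 0.241]
well_red_1 0.58 [189. 147.] [0.543 0.297]
well_black_1 0.84 [158. 148.] [0.608 0.297]
well_black_1 0.82 [156. 178.] [0.613 0.235]
side [[ 0.959 -0.147  0.243  0.745]
 [ 0.283  0.426 -0.859 -0.819]
 [ 0.023  0.893  0.45   0.489]]
vial_red_1 0.66 [251. 276.] [ 0.517 -0.011]
vial_red_1 0.62 [232. 270.] [0.483 0.062]
vial_pale_1 0.79 [264. 242.] [ 0.47  -0.076]
vial_pale_1 0.66 [242. 232.] [ 0.423 -0.003]
vial_pale_1 0.56 [268. 203.] [ 0.41  -0.114]
well_red_1 0.81 [203. 317.] [0.547 0.224]
well_red_1 0.52 [189. 321.] [0.538 0.309]
{'clock': 0.6, 'joints': array([ 1.13 ,  0.434,  0.025,  1.573, -0.012,  1.134, -0.075]), 'dq': array([-0.001, -0.   , -0.002, -0.001, -0.001, -0.   , -0.001]), 'joint_efforts': array([ -0.003, -66.733,   0.983, -31.469,  -0.061,   0.033,  -0.   ]), 'position': array([ 0.207, -0.59 ,  0.405]), 'ee_rot': array([3.097, 0.528, 0.   ]), 'force': array([-0.253, -0.862, -0.617]), 'ft_torque': array([-0.053, -0.024,  0.036]), 'gripper_force': 0.0, 'width': 1.0023818077477307}
```

```bash
ls pics
```

```text
side0.png
top0.png
```

View both.

View pics/top0.png

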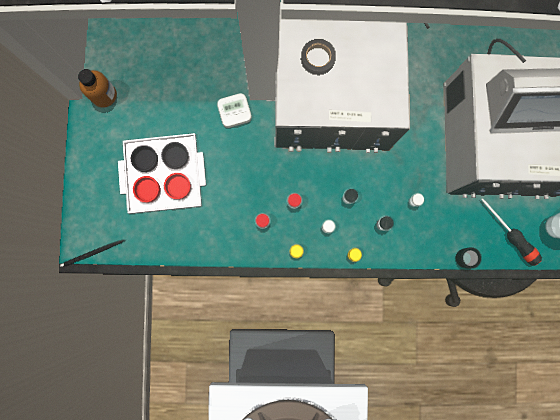

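View pics/side0.png

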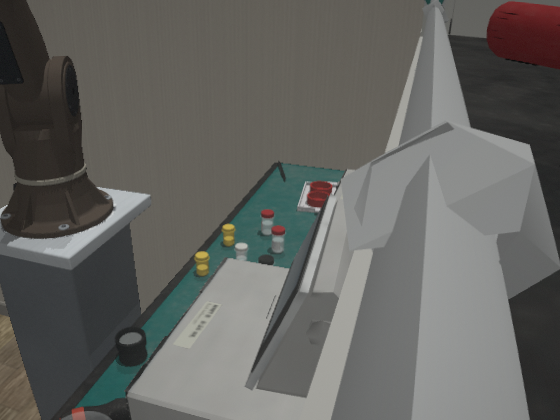

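```bash
python3 -c "
import cv2
a=cv2.imread('pics/top0.png')[180:280,240:430];cv2.imwrite('pics/crop0.png',cv2.resize(a,None,fx=4,fy=4,interpolation=2))"
```

```text
(no output)
```

View pics/crop0.png

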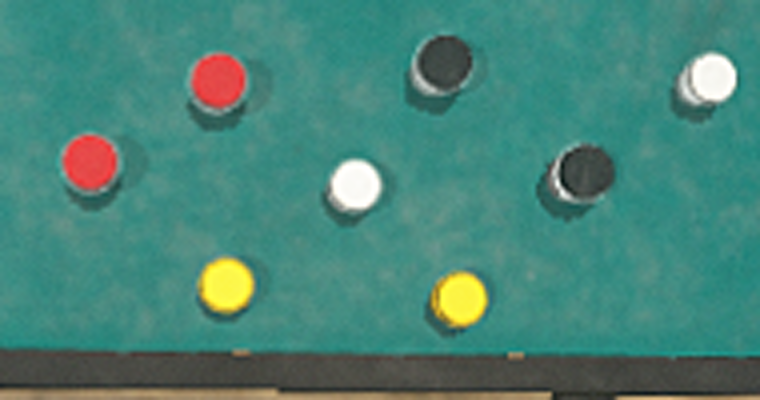

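Top view: candidates for the red vials are caps at (201,294), (221,263); for black, caps at (196,350), (223,386). The pale pair is at (226,329), (200,417), and the yellow decoys at (251,296), (255,355) are not meant. The crop confirms the cap colours. Red wells are at (188,147), (187,177); black wells at (158,145), (155,175).

```bash
cat >> h.py <<'E'
np.set_printoptions(precision=4,suppress=True)
def blob(im,seed,kind,r=16):
    h=cv2.cvtColor(im,cv2.COLOR_RGB2HSV).astype(int);H,S,V=h[...,0],h[...,1],h[...,2]
    m={"red":((H<8)|(H>172))&(S>120)&(V>90),"black":(V<75)&(S<90),"white":(S<40)&(V>200)}[kind].astype(np.uint8)
    w=np.zeros_like(m);cv2.circle(w,(seed[1],seed[0]),r,1,-1);m&=w
    n,l,s,c=cv2.connectedComponentsWithStats(m);i=1+np.argmax(s[1:,4])
    (x,y),R=cv2.minEnclosingCircle(np.argwhere(l==i)[:,::-1].astype(np.float32));return c[i][::-1],(y,x),R,s[i,4]
E
python3 - <<'E'
from h import *
im=cv2.imread("pics/top0.png")[:,:,::-1].copy()
for n,s,k,z,r in [("R1",(201,294),"red",.05,12),("R2",(221,263),"red",.05,12),("B1",(196,350),"black",.05,9),("B2",(223,386),"black",.05,9),("P",(226,329),"white",.04,10),("P2",(200,417),"white",.04,9),
 ("WR1",(188,147),"red",.022,17),("WR2",(187,177),"red",.022,17),("WB1",(158,145),"black",.022,17),("WB2",(155,175),"black",.022,17)]:
    c,e,R,a=blob(im,s,k,r);print(n,c,np.array(e),round(R,1),a,at("top",c,z),at("top",e,z))
from scipy.spatial.transform import Rotation as Ro
print(Ro.from_rotvec(arm.observe()["ee_rot"]).as_matrix())
E
```

```text
R1 [199.7348 294.197 ] [199.7436 294.2051] 6.4 132 [ 0.5191 -0.0052] [ 0.5191 -0.0053]
R2 [220. 262.] [220. 262.] 6.4 137 [0.4785 0.0571] [0.4785 0.0571]
B1 [194.6505 350.8544] [194.9545 350.8636] 6.3 103 [ 0.5309 -0.1164] [ 0.5302 -0.1165]
B2 [222.1494 386.3103] [222.5 386. ] 6.5 87 [ 0.4776 -0.1862] [ 0.4769 -0.1856]
P [225.6379 328.5   ] [225.75 328.5 ] 5.9 116 [ 0.4701 -0.0737] [ 0.4698 -0.0737]
P2 [199.2243 417.5607] [200. 417.] 6.7 107 [ 0.5251 -0.2518] [ 0.5235 -0.2507]
WR1 [188.9717 146.1472] [188.9474 145.9474] 13.5 530 [0.5404 0.2933] [0.5404 0.2937]
WR2 [186.0275 177.1686] [185.6402 176.8095] 13.3 510 [0.5472 0.2302] [0.548 0.231]
WB1 [158.3989 143.7303] [158.3043 143.9235] 13.5 534 [0.6033 0.3011] [0.6035 0.3007]
WB2 [153.6485 173.113 ] [155.  174.8] 13.2 239 [0.6137 0.241 ] [0.611  0.2374]
[[ 0.9435  0.3314  0.    ]
 [ 0.3314 -0.9435 -0.0001]
 [-0.      0.0001 -1.    ]]
```

The black-capped vial at (223,386) is nearest to the start, so I take it first. I level the yaw to 0 on the way, so the fingers close along y and the gripper's long side stays clear of the boxes behind.

```bash
python3 -m inch '0.04 -0.03 0 0.1 0.06; 0.08 -0.06 0 0.2 0.06; 0.12 -0.09 0 0.3 0.06; 0.16 -0.12 0 0.338 0.06; 0.2 -0.15 0 0.338 0.06' 20; python3 -m inch '0 0 0 0 0.06'; python3 -c "
from h import *
print(arm.observe()['position'],arm.observe()['ee_rot'])"
```

```text
clock: 1.1
position: [0.3469, -0.3801, 0.405]
ee_rot: [3.141, -0.003, 0.001]
force: [1.3, -0.4, -0.3]
width: 0.663
gripper_force: 0.0
clock: 1.2
position: [0.3506, -0.3759, 0.405]
ee_rot: [-3.139, -0.016, -0.004]
force: [-0.2, -0.6, 1.1]
width: 0.655
gripper_force: 0.0
[ 0.3506 -0.3759  0.405 ] [-3.1391 -0.0159 -0.0037]
```

```bash
python3 -m inch '0.026 -0.04 0 0 0.06; 0.053 -0.08 0 0 0.06; 0.08 -0.12 0 0 0.06; 0.106 -0.16 0 0 0.06; 0.132 -0.196 0 0 0.06'; python3 -m inch '0 0 0.05 0 0.06; 0 0 0.1 0 0.06; 0 0 0.1 0 0.06; 0 0 0.1 0 0.06'
python3 - <<'E'
from h import *
o=arm.observe();print(o['position'],o['ee_rot']);im=save("top","t1")
cv2.imwrite("pics/c1.png",cv2.resize(im[150:300,280:480,::-1],None,fx=3,fy=3))
save("side","s1")
E
```

```text
clock: 1.7
position: [0.4789, -0.1841, 0.4051]
ee_rot: [3.142, 0.0, 0.001]
force: [0.5, -1.4, -0.7]
width: 0.65
gripper_force: 0.0
clock: 2.1
position: [0.4782, -0.1863, 0.3052]
ee_rot: [-3.141, 0.001, 0.003]
force: [0.5, -0.6, 0.8]
width: 0.653
gripper_force: 0.0
[ 0.4782 -0.1863  0.3052] [-3.1412  0.0011  0.0026]
```

View pics/c1.png

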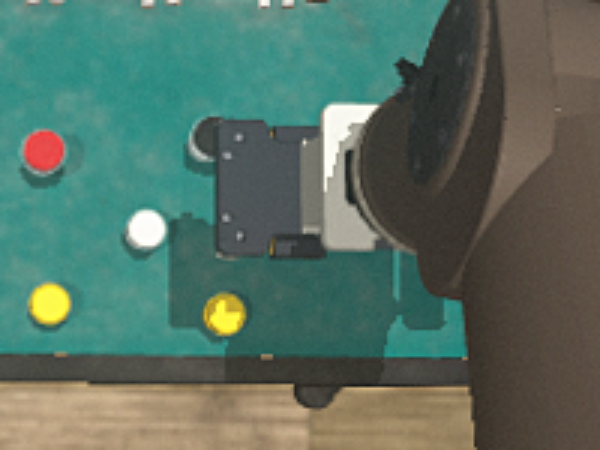

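The view shows the gripper over the vial, hiding it, with its fingers at y±; the neighbouring black, white and yellow caps are clear. I go down and grip.

```bash
python3 -m inch '0 0 0.05 0 0.06; 0 0 0.08 0 0.06; 0 0 0.105 0 0.06; 0 0 0.105 0 0.06'; python3 -m inch '0 0 0 0 0.02; 0 0 0 0 0.02; 0 0 0 0 0.02; 0 0 0 0 0.02; 0 0 0 0 0.02' 20; python3 -m inch '0 0 0 0 0.02; 0 0 -0.03 0 0.02; 0 0 -0.03 0 0.02'
```

```text
clock: 2.6
position: [0.4781, -0.1863, 0.1993]
ee_rot: [-3.141, 0.001, 0.002]
force: [-0.6, 0.2, -0.5]
width: 0.652
gripper_force: 0.0
clock: 3.1
position: [0.4785, -0.1862, 0.2006]
ee_rot: [3.141, -0.001, 0.002]
force: [0.3, -1.6, 5.8]
width: 0.314
gripper_force: 20.0
clock: 3.4
position: [0.4792, -0.1862, 0.2323]
ee_rot: [3.14, -0.001, 0.006]
force: [1.4, -0.6, -1.3]
width: 0.312
gripper_force: 20.0
```

```bash
python3 -m inch '0 0 -0.045 0 0.02; 0 -0.03 -0.08 0 0.02; 0.01 -0.075 -0.09 0 0.02; 0.02 -0.12 -0.09 0 0.02; 0.03 -0.165 -0.09 0 0.02'; python3 -m inch '0.01 -0.047 0 0 0.02; 0.02 -0.094 0 0 0.02; 0.035 -0.14 0 0 0.02; 0.05 -0.185 0 0 0.02; 0.065 -0.23 0 0 0.02';python3 -m inch '0.02 -0.045 0 0 0.02; 0.03 -0.092 0 0 0.02; 0.03 -0.092 0 0 0.02; 0.03 -0.092 0 0 0.02'
python3 - <<'E'
from h import *
o=arm.observe();print(o['position'],o['ee_rot']);im=save("top","t2");im2=save("side","s2")
cv2.imwrite("pics/c2.png",cv2.resize(np.hstack([im[90:270,60:260],im2[100:280,220:420]])[:,:,::-1],None,fx=2,fy=2))
E
```

```text
clock: 3.9
position: [0.5083, -0.0194, 0.3202]
ee_rot: [3.141, -0.002, 0.002]
force: [0.2, -0.9, -1.4]
width: 0.307
gripper_force: 20.0
clock: 4.4
position: [0.5734, 0.2109, 0.3193]
ee_rot: [3.141, -0.0, -0.0]
force: [1.5, 1.0, -0.2]
width: 0.309
gripper_force: 20.0
clock: 4.8
position: [0.6027, 0.3027, 0.3186]
ee_rot: [3.141, 0.004, -0.002]
force: [0.3, -1.1, -0.0]
width: 0.307
gripper_force: 20.0
[0.6027 0.3027 0.3186] [ 3.1414  0.0039 -0.0022]
```

View pics/c2.png

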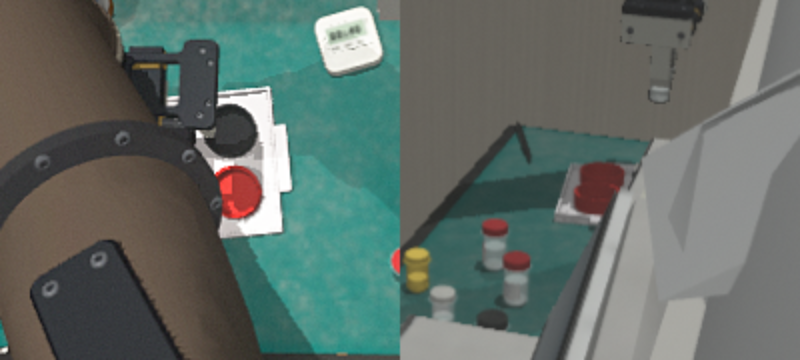

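The vial is held upright (side view about (145,350)) above the far-left black well. I lower it.

```bash
python3 -c "
from h import *
print(px('side',[.603,.301,.1186]))"; python3 -m inch '0 0.001 0.045 0 0.02; 0 0.001 0.085 0 0.02; 0 0.001 0.1 0 0.02; 0 0.001 0.1 0 0.02'; python3 -m inch '0 0 0.006 0 0.02; 0 0 0.011 0 0.02; 0 0 0.011 0 0.02'
```

```text
[149.1327 350.1864]
clock: 5.3
position: [0.6028, 0.2982, 0.2177]
ee_rot: [3.139, -0.003, -0.006]
force: [-0.2, 1.3, 0.2]
width: 0.313
gripper_force: 20.0
clock: 5.6
position: [0.6036, 0.3001, 0.2094]
ee_rot: [-3.141, 0.001, -0.002]
force: [-0.8, 0.2, -1.1]
width: 0.307
gripper_force: 20.0
```

Bottom is where expected. I go down the last 2 mm, release and rise.

```bash
python3 -m inch '0 0 0.002 0 0.02; 0 0 0.002 0 0.02; 0 0 0.002 0 0.044; 0 0 0.002 0 0.044; 0 0 0.002 0 0.044'; python3 -m inch '0 0 0 0 0.044; 0 0 -0.03 0 0.044; 0 0 -0.06 0 0.044; 0 0.02 -0.1 0 0.05; 0 0.06 -0.11 0 0.06'; python3 -m inch '-0.015 0.045 0 0 0.06; -0.03 0.09 0 0 0.06; -0.045 0.135 0 0 0.06; -0.06 0.18 0 0 0.06; -0.07 0.225 0 0 0.06'; python3 -m inch '0 0.045 0 0 0.06; 0 0.09 0 0 0.06; 0 0.13 0 0 0.06; 0 0.13 0 0 0.06'
python3 - <<'E'
from h import *
o=arm.observe();print(o['position'],o['ee_rot']);im=save("top","t3")
cv2.imwrite("pics/c3.png",cv2.resize(im[110:280,110:430,::-1],None,fx=2.5,fy=2.5))
E
```

```text
clock: 6.1
position: [0.6032, 0.3, 0.2066]
ee_rot: [3.141, -0.0, -0.0]
force: [-0.9, -0.4, 0.2]
width: 0.472
gripper_force: 0.0
clock: 6.6
position: [0.6034, 0.2439, 0.3213]
ee_rot: [-3.136, -0.008, -0.009]
force: [0.1, -0.6, -0.4]
width: 0.586
gripper_force: 0.0
clock: 7.1
position: [0.5319, 0.0134, 0.3168]
ee_rot: [3.141, -0.0, -0.0]
force: [1.0, 0.2, -0.1]
width: 0.655
gripper_force: 0.0
clock: 7.5
position: [0.5324, -0.1217, 0.3167]
ee_rot: [3.138, -0.015, -0.001]
force: [0.2, -0.5, -0.0]
width: 0.652
gripper_force: 0.0
[ 0.5324 -0.1217  0.3167] [ 3.1382 -0.0147 -0.0005]
```

View pics/c3.png

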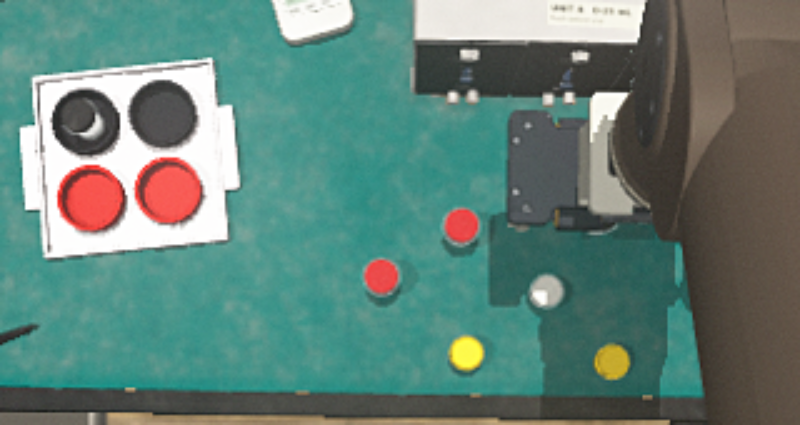

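The first vial stands upright in the upper-left black well (crop (120,80)). The gripper is over the second black one and the knobs of the box are clear of it.

```bash
python3 -m inch '-0.002 0.001 0.04 0 0.06; -0.002 0.001 0.08 0 0.06; -0.002 0.001 0.117 0 0.06; -0.002 0.001 0.117 0 0.06'; python3 -m inch '0 0 0 0 0.02; 0 0 0 0 0.02; 0 0 0 0 0.02; 0 0 0 0 0.02; 0 0 0 0 0.02' 20; python3 -m inch '0 0 0 0 0.02; 0 0 -0.04 0 0.02; 0 0 -0.085 0 0.02; 0 0 -0.12 0 0.02; 0 0 -0.12 0 0.02'; python3 -m inch '0.007 -0.045 0 0 0.02; 0.014 -0.09 0 0 0.02; 0.025 -0.135 0 0 0.02; 0.035 -0.18 0 0 0.02; 0.05 -0.225 0 0 0.02'; python3 -m inch '0.015 -0.045 0 0 0.02; 0.03 -0.09 0 0 0.02; 0.03 -0.129 0 0 0.02; 0.03 -0.129 0 0 0.02; 0.03 -0.129 0 0 0.02'
```

```text
clock: 7.95
position: [0.5293, -0.1143, 0.1958]
ee_rot: [-3.14, -0.003, 0.012]
force: [-1.5, -1.1, -0.1]
width: 0.652
gripper_force: 0.0
clock: 8.45
position: [0.5316, -0.1162, 0.2008]
ee_rot: [3.141, -0.001, 0.003]
force: [-0.0, -0.7, 5.8]
width: 0.31
gripper_force: 20.0
clock: 8.95
position: [0.5327, -0.1161, 0.3248]
ee_rot: [3.14, -0.001, 0.013]
force: [0.5, 0.4, -0.5]
width: 0.306
gripper_force: 20.0
clock: 9.45
position: [0.5808, 0.1107, 0.3191]
ee_rot: [3.141, -0.001, -0.002]
force: [1.5, -0.7, 0.3]
width: 0.306
gripper_force: 20.0
clock: 9.95
position: [0.6106, 0.2392, 0.3186]
ee_rot: [3.141, 0.003, -0.002]
force: [0.2, -1.1, -0.9]
width: 0.307
gripper_force: 20.0
```

```bash
python3 -m inch '0 0 0.045 0 0.02; 0 0 0.085 0 0.02; 0 0 0.1 0 0.02; 0 0 0.106 0 0.02; 0 0 0.111 0 0.02'; python3 -m inch '0 0 0.002 0 0.02; 0 0 0.002 0 0.02; 0 0 0.002 0 0.044; 0 0 0.002 0 0.044; 0 0 0.002 0 0.044'; python3 -m inch '0 0 0 0 0.044; 0 0 -0.03 0 0.044; 0 0 -0.06 0 0.044; 0 0.02 -0.1 0 0.05; 0 0.06 -0.11 0 0.06'; python3 -m inch '-0.02 0.042 0 0 0.06; -0.04 0.083 0 0 0.06; -0.06 0.124 0 0 0.06; -0.08 0.165 0 0 0.06; -0.092 0.184 0 0 0.06'; python3 -m inch '0 0 0.001 0 0.06; 0 0 0.001 0 0.06'
```

```text
clock: 10.45
position: [0.612, 0.2375, 0.2095]
ee_rot: [-3.141, 0.002, -0.002]
force: [-0.1, -0.2, -0.2]
width: 0.309
gripper_force: 20.0
clock: 10.95
position: [0.6114, 0.2382, 0.2071]
ee_rot: [-3.141, 0.0, -0.001]
force: [0.2, 1.1, 0.6]
width: 0.471
gripper_force: 0.0
clock: 11.45
position: [0.6117, 0.1819, 0.3213]
ee_rot: [-3.136, -0.009, -0.01]
force: [1.6, 0.2, 0.3]
width: 0.591
gripper_force: 0.0
clock: 11.95
position: [0.5175, -0.01, 0.3167]
ee_rot: [3.14, -0.007, -0.001]
force: [1.0, 0.4, 0.3]
width: 0.655
gripper_force: 0.0
clock: 12.15
position: [0.5193, -0.006, 0.316]
ee_rot: [-3.141, 0.002, -0.001]
force: [-0.0, 0.2, 0.3]
width: 0.651
gripper_force: 0.0
```

```bash
python3 -m inch '0 -0.001 0.04 0 0.06; 0 -0.001 0.08 0 0.06; 0 -0.001 0.116 0 0.06; 0 -0.001 0.116 0 0.06'; python3 -m inch '0 0 0 0 0.02; 0 0 0 0 0.02; 0 0 0 0 0.02; 0 0 0 0 0.02; 0 0 0 0 0.02' 20; python3 -m inch '0 0 0 0 0.02; 0 0 -0.04 0 0.02; 0 0 -0.085 0 0.02; 0 0 -0.12 0 0.02; 0 0 -0.12 0 0.02'
python3 - <<'E'
from h import *
im=save("top","t4");cv2.imwrite("pics/c4.png",cv2.resize(im[110:280,110:430,::-1],None,fx=2.5,fy=2.5))
E
```

```text
clock: 12.55
position: [0.5179, -0.0034, 0.1959]
ee_rot: [-3.141, -0.004, 0.011]
force: [-0.3, 0.3, -0.2]
width: 0.653
gripper_force: 0.0
clock: 13.05
position: [0.5197, -0.005, 0.2008]
ee_rot: [3.141, -0.001, 0.003]
force: [0.8, -0.6, 6.5]
width: 0.31
gripper_force: 20.0
clock: 13.55
position: [0.5207, -0.0047, 0.3247]
ee_rot: [-3.141, 0.001, -0.013]
force: [0.9, -0.4, -0.2]
width: 0.309
gripper_force: 20.0
```

View pics/c4.png

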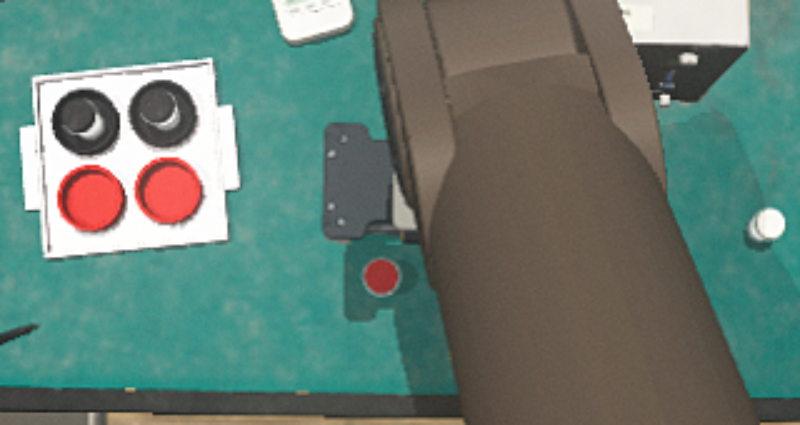

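Both black vials stand upright in their wells (crop (120,82) and (110,162)), and the red one is lifted. On to the left red well.

```bash
python3 -m inch '0.004 -0.045 0 0 0.02; 0.008 -0.09 0 0 0.02; 0.012 -0.135 0 0 0.02; 0.016 -0.18 0 0 0.02; 0.02 -0.225 0 0 0.02'; python3 -m inch '0.0015 -0.045 0 0 0.02; 0.0015 -0.0735 0 0 0.02; 0.0015 -0.0735 0 0 0.02; 0.0015 -0.0735 0 0 0.02'; python3 -m inch '0 0 0.045 0 0.02; 0 0 0.085 0 0.02; 0 0 0.1 0 0.02; 0 0 0.106 0 0.02; 0 0 0.111 0 0.02'; python3 -m inch '0 0 0.002 0 0.02; 0 0 0.002 0 0.02; 0 0 0.002 0 0.044; 0 0 0.002 0 0.044; 0 0 0.002 0 0.044'; python3 -m inch '0 0 0 0 0.044; 0 0 -0.03 0 0.044; 0 0 -0.06 0 0.044; 0 0.02 -0.1 0 0.05; 0 0.06 -0.11 0 0.06'; python3 -m inch '-0.015 0.045 0 0 0.06; -0.03 0.09 0 0 0.06; -0.045 0.13 0 0 0.06; -0.062 0.177 0 0 0.06; -0.062 0.177 0 0 0.06';  python3 -m inch '0 0 0 0 0.06; 0 0 0 0 0.06'
```

```text
clock: 14.1
position: [0.5388, 0.2215, 0.3183]
ee_rot: [3.14, -0.001, -0.003]
force: [0.8, -0.3, 0.1]
width: 0.311
gripper_force: 20.0
clock: 14.5
position: [0.5402, 0.2938, 0.3181]
ee_rot: [3.14, 0.002, -0.003]
force: [-0.5, -0.6, -0.0]
width: 0.306
gripper_force: 20.0
clock: 15.0
position: [0.5414, 0.2931, 0.2093]
ee_rot: [-3.141, 0.002, -0.001]
force: [0.3, 0.5, -0.4]
width: 0.305
gripper_force: 20.0
clock: 15.5
position: [0.5409, 0.2936, 0.2072]
ee_rot: [-3.141, 0.0, -0.001]
force: [-0.3, -0.3, 0.1]
width: 0.471
gripper_force: 0.0
clock: 16.0
position: [0.5411, 0.2371, 0.321]
ee_rot: [-3.136, -0.008, -0.009]
force: [0.5, -0.7, 0.5]
width: 0.589
gripper_force: 0.0
clock: 16.5
position: [0.4766, 0.05, 0.3164]
ee_rot: [3.138, -0.013, -0.004]
force: [0.6, 0.1, -0.2]
width: 0.654
gripper_force: 0.0
clock: 16.7
position: [0.4791, 0.0576, 0.317]
ee_rot: [-3.141, -0.001, -0.001]
force: [0.8, 0.4, -0.1]
width: 0.652
gripper_force: 0.0
```

```bash
python3 -m inch '0 0 0.04 0 0.06; 0 0 0.08 0 0.06; 0 0 0.117 0 0.06; 0 0 0.117 0 0.06'; python3 -m inch '0 0 0 0 0.02; 0 0 0 0 0.02; 0 0 0 0 0.02; 0 0 0 0 0.02; 0 0 0 0 0.02' 20; python3 -m inch '0 0 0 0 0.02; 0 0 -0.04 0 0.02; 0 0 -0.085 0 0.02; 0 0 -0.12 0 0.02; 0 0 -0.12 0 0.02'
python3 - <<'E'
from h import *
im=save("top","t5");cv2.imwrite("pics/c5.png",cv2.resize(im[110:280,110:430,::-1],None,fx=2.5,fy=2.5))
E
```

```text
clock: 17.1
position: [0.4773, 0.0579, 0.196]
ee_rot: [3.141, 0.004, -0.011]
force: [-0.3, -0.2, 0.3]
width: 0.656
gripper_force: 0.0
clock: 17.6
position: [0.4792, 0.0566, 0.2008]
ee_rot: [-3.141, 0.001, -0.003]
force: [-0.5, -0.1, 7.4]
width: 0.309
gripper_force: 20.0
clock: 18.1
position: [0.4801, 0.0569, 0.3245]
ee_rot: [-3.14, 0.001, -0.013]
force: [0.5, 0.2, -0.0]
width: 0.309
gripper_force: 20.0
```

View pics/c5.png

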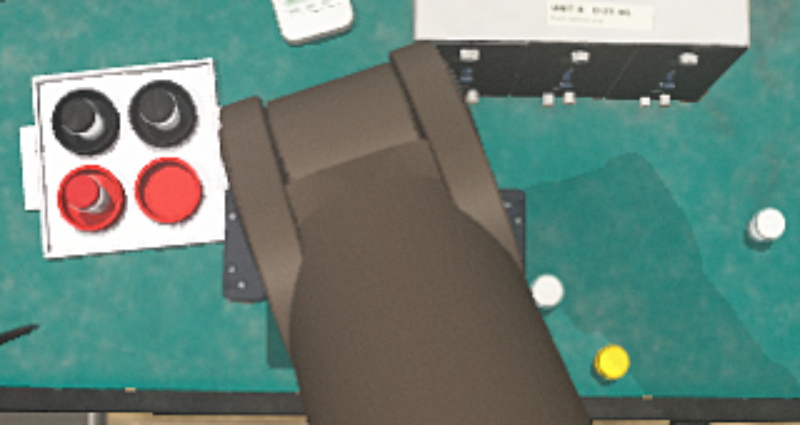

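The first red vial is upright in the left red well (crop (195,88)), and the right one (190,168) is still empty. The last vial goes there.

```bash
python3 -m inch '0.017 -0.044 0 0 0.02; 0.034 -0.088 0 0 0.02; 0.051 -0.132 0 0 0.02; 0.069 -0.174 0 0 0.02; 0.069 -0.174 0 0 0.02'; python3 -m inch '0 0 0 0 0.02; 0 0 0.04 0 0.02; 0 0 0.08 0 0.02; 0 0 0.1 0 0.02; 0 0 0.106 0 0.02'; python3 -m inch '0 0 0.005 0 0.02; 0 0 0.007 0 0.02; 0 0 0.007 0 0.02; 0 0 0.007 0 0.044; 0 0 0.007 0 0.044'; python3 -m inch '0 0 0 0 0.044; 0 0 0 0 0.044; 0 0 -0.03 0 0.044; 0 0 -0.06 0 0.044; 0 0.02 -0.11 0 0.05'; python3 -m inch '-0.01 0.04 0 0 0.06; -0.02 0.08 0 0 0.06; -0.03 0.12 0 0 0.06; -0.04 0.16 0 0 0.06; -0.05 0.2 0 0 0.06'; python3 -m inch '0 0.04 0 0 0.06; 0 0.08 0 0 0.06; 0 0.08 0 0 0.06; 0 0.08 0 0 0.06'
python3 - <<'E'
from h import *
im=save("top","t6");cv2.imwrite("pics/c6.png",cv2.resize(im[110:280,110:430,::-1],None,fx=2.5,fy=2.5))
E
```

```text
clock: 18.65
position: [0.5479, 0.2372, 0.3184]
ee_rot: [-3.138, -0.01, 0.001]
force: [0.1, 1.2, -0.5]
width: 0.31
gripper_force: 20.0
clock: 19.15
position: [0.5465, 0.2281, 0.2106]
ee_rot: [3.138, -0.003, -0.008]
force: [-0.7, -0.8, -0.0]
width: 0.307
gripper_force: 20.0
clock: 19.65
position: [0.5481, 0.2305, 0.2076]
ee_rot: [-3.141, 0.001, -0.002]
force: [-0.4, 0.7, 0.2]
width: 0.436
gripper_force: 0.0
clock: 20.15
position: [0.5466, 0.214, 0.3126]
ee_rot: [-3.141, -0.006, 0.006]
force: [0.9, 0.5, 0.4]
width: 0.519
gripper_force: 0.0
clock: 20.65
position: [0.4971, 0.0105, 0.3133]
ee_rot: [3.141, -0.0, 0.001]
force: [0.8, 0.1, 1.0]
width: 0.66
gripper_force: 0.0
clock: 21.05
position: [0.4976, -0.0689, 0.3131]
ee_rot: [3.142, -0.004, 0.0]
force: [0.5, 0.8, 1.1]
width: 0.658
gripper_force: 0.0
```

View pics/c6.png

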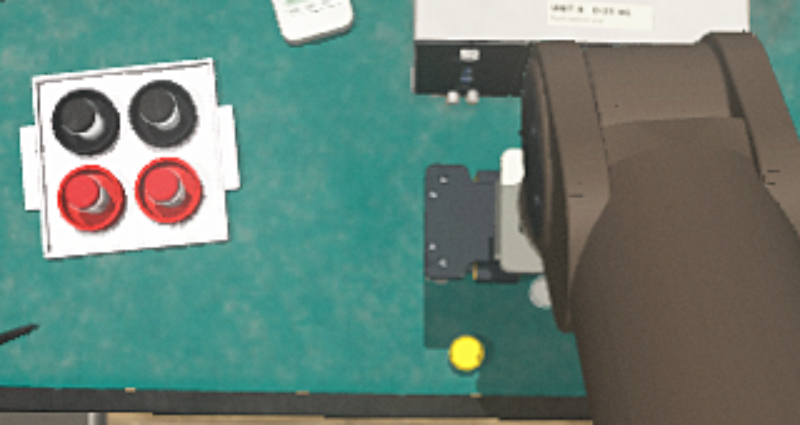

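All four vials stand in wells of their cap's colour, and the pale vials are untouched. The arm touches nothing, so I hand in.

```bash
python3 -c "
from cell import arm
print(arm.sign_off())"
```

```text
the job is handed in; nothing more can be done
None
```

The job is handed in at about 21 s on the robot clock: in the last picture both red-capped and both black-capped vials stand upright in wells of their colour, and neither pale-capped vial was touched.

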